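# Set out the shell size samples on the rail

### The job

Stand the four coloured aluminium shells upright on the sample rail in order of height, one centred on each round seat: the tallest on the red seat, then each next shorter one along the row, down to the shortest at the far end. Do not tip any shell over, and leave the screwdriver and the foam tray where they are.

Things in the scene. Friction and masses are not known exactly. Their poses are not given: they have to be found in the camera images.
- shell_orange: orange anodised aluminium tube standing upright, a plain round cylinder 34 mm in diameter and 104 mm tall (tallest of the four), closed at both ends, about 135 g (varies). Origin: centre of its underside; z is its axis, up
- shell_blue: blue anodised aluminium tube standing upright, a plain round cylinder 34 mm in diameter and 86 mm tall (second tallest of the four), closed at both ends, about 112 g (varies). Origin: centre of its underside; z is its axis, up
- shell_green: green anodised aluminium tube standing upright, a plain round cylinder 34 mm in diameter and 68 mm tall (second shortest of the four), closed at both ends, about 88 g (varies). Origin: centre of its underside; z is its axis, up
- shell_purple: purple anodised aluminium tube standing upright, a plain round cylinder 34 mm in diameter and 50 mm tall (shortest of the four), closed at both ends, about 65 g (varies). Origin: centre of its underside; z is its axis, up
- seat_red: red flat disc, 54 mm in diameter and 3 mm thick (its top is 13 mm above the bench), fixed on the sample rail, a flat aluminium bar 75 x 340 mm, 10 mm thick, that carries all four seats in a straight row, 85 mm from centre to centre; its place and direction vary. Always at one end of the row; which end varies. Origin: centre of the disc's underside (3 mm below its top)
- seat_mid1: black flat disc, 54 mm in diameter and 3 mm thick (its top is 13 mm above the bench), one of the two inner places of the row on the same rail; its x axis lies across the row and its y axis along it. It may be the red seat's neighbour or the one after that: measure. Origin: centre of underside
- seat_mid2: black flat disc, 54 mm in diameter and 3 mm thick (its top is 13 mm above the bench), the other inner place of the row; axes as for seat_mid1. Origin: centre of underside
- seat_end: black flat disc, 54 mm in diameter and 3 mm thick (its top is 13 mm above the bench), at the far end of the row from the red seat. Origin: centre of underside
- screwdriver: red-handled screwdriver, 200 mm long and 26 mm thick, lying on the bench to the left of the rail, to be left alone. Origin: bench level under the middle of its length; it lies along its x axis, handle to -x
- foam_tray: white foam block 110 x 110 x 40 mm holding nine small dark red tubes (70 mm high in all), on the bench to the right of the rail, to be left alone. Origin: centre of its underside
Not all that is in view belongs to the job. Leave any white look-alike of the shell_green alone. Several things have the shape of the shell_orange; the one meant has the colours described above.

How it is judged (in metres and radians):
At the end, for the whole second after the job is handed in: Each shell stands on its own seat (tallest, orange, on the red seat; then blue, green, and purple on the seat at the far end), its axis within 10 mm of the seat's centre, its underside resting on the disc, upright within 0.08 rad, released and at rest (horizontal distance between shell_orange and seat_red below 0.01 m and z of shell_orange in the frame of seat_red between 0 and 0.006 m and horizontal distance between shell_purple and seat_end below 0.01 m and z of shell_purple in the frame of seat_end between 0 and 0.006 m and ((horizontal distance between seat_red and seat_mid1 below 0.12 m and horizontal distance between shell_blue and seat_mid1 below 0.01 m and z of shell_blue in the frame of seat_mid1 between 0 and 0.006 m and horizontal distance between shell_green and seat_mid2 below 0.01 m and z of shell_green in the frame of seat_mid2 between 0 and 0.006 m) or (horizontal distance between seat_red and seat_mid2 below 0.12 m and horizontal distance between shell_blue and seat_mid2 below 0.01 m and z of shell_blue in the frame of seat_mid2 between 0 and 0.006 m and horizontal distance between shell_green and seat_mid1 below 0.01 m and z of shell_green in the frame of seat_mid1 between 0 and 0.006 m)) and angle between each of shell_orange, shell_blue, shell_green, shell_purple's own z axis and vertical below 0.08 rad and linear speed of each of shell_orange, shell_blue, shell_green, shell_purple below 0.02 m/s); the robot touches nothing.
It fails at once if a shell is tipped over (leans more than 0.7 rad) (angle between any of shell_orange, shell_blue, shell_green, shell_purple's own z axis and vertical above 0.7 rad).
It fails at once if the screwdriver or the foam tray is moved more than 20 mm (distance of any of screwdriver, foam_tray from where it was at the start of the episode above 0.02 m).
It also fails if it takes over 109 s, if anything falls off the work surface, if the arm or the gripper's body presses on something with over 40 N, if the wrist force passes 120 N, or if a joint passes its speed limit or range.

### The arm

A 6-joint arm with a two-finger parallel gripper is mounted at the origin on the work surface. World frame = base frame: x ahead of the robot, y to its left, z up, the work surface at z = 0. Lengths are in mm, angles in rad, forces in N, time in s.
With the tool pointing down it reaches from about 425 to 950 mm from the base axis. Payload 14.7 kg.
Tool frame: the origin (TCP) lies between the finger pads; the fingertips stand 25 mm ahead of it and the grasp point (between the pads) lies 6 mm ahead of it; z points along the fingers, y is the line along which they close (so a half turn about z gives the same grasp; the last joint's range is limited). The gripper opens to 85 mm and grips with 20 to 120 N. Pads are 22 mm wide; open, the fingers measure 114 mm over their backs; the gripper's body (76 mm by 85 mm) begins 54 mm behind the grasp point. The pads swing forward as they close: fully open they stand 13 mm farther back than shut.
Start: joints at [1.092, 0.48, 1.596, -0, 1.065, -0.047], TCP at [272.005, 590.344, 256.297] pointing down, gripper open.
Joint ranges: [-2.75, 2.75], [-0.82, 2.05], [0.23, 2.67], [-1.56, 4.7], [0.09, 2.69], [-2.92, 2.92]. Speed limits (rad/s): [1.89, 1.89, 2.39, 3.01, 3.01, 3.01].

### API

Orientations are given as a 3x3 rotation matrix whose columns are the frame's x, y, z axes.
In Python, from bench import read_state, viewer, job gives the robot as it stands.
- The arm moves only by the tool drive_tool, never from a script. Its argument "commands" is a list of rows, each a list of 6 numbers: the shift along the tool's x, y, z in m, then the turn, a rotation vector about the tool's x, y, z in rad. In form: [[dx, dy, dz, rx, ry, rz], ...]. A call has exactly 10 rows; each row shifts and turns the commanded pose from where the row before left it, along the tool's axes as they then stand; what a row does not reach is not made up. A row lasts 1/12 s, in which the tool goes at most 41.7 mm and 7.16 degrees, less where a joint would pass 70% of its speed; a pose out of reach is approached as far as the arm can. A call with a gripper value outside its range is refused whole. "gripper" is the finger opening in m, from 0 to 0.0854, set as the call begins (left out, the last holds). The fingers move at their own pace and stop on an object; "newtons" is the grip in N (left out, the last holds). Time passes only in rows, so rows that do not move let the fingers close, or fill a call up. It gives the time, the measured TCP pose, the force, the opening and the grip force at its end, in the units of the state.
- read_state(): the state, without advancing time (a new reading comes with each control period).
- viewer.capture(name): name is "scene" or "top" or "wrist"; returns the picture (384x512x3 uint8, blue, green, red); there is no depth.
- viewer.camera_model(name): a dict with "camera_matrix" (3x3 intrinsics, pixels), "dist_coeffs" ([k1, k2, p1, p2, k3] as OpenCV has them; the pictures are not rectified), "pose" (4x4, takes a point from camera to world coordinates). Camera axes: x right, y down, z forward; pixel columns grow to the right and rows downward; lengths in mm; the calibration is good to about 2 mm. A picture is of the moment at which its call begins: read the wrist's pose just before it. camera_model takes no time and is no camera call; for the wrist camera it gives the pose at the moment of the call.
- job.hand_in(): hands the job in; it is judged then, once.
The state is a dict: "t": time; "joint_positions": joint angles; "joint_velocities": joint speeds; "joint_torque": joint torques, N m; "tcp_pos": TCP position; "tool_rot": TCP orientation; "contact_force": force on the tool from outside, world axes, zero at the start; "moment": the same for the moment, N m; "width": finger opening in mm; "finger_force": force on a finger pad.
Only numpy, scipy, OpenCV 4.12 (cv2) and the standard library are available. Lean on these libraries where they do the work, as an engineer would, in place of code of your own. Each camera call takes 0.05 s, during which the arm holds its last target. There are 200 camera calls.

## Working session

There is one attempt and no reset: what is moved stays moved. The work goes in short steps, Python scripts to look and compute and a tool call to move; the robot and the scene stay as the last step left them, time stands still between calls to the robot, and variables do not carry over. Pictures are saved under pics/ and viewed, at most 14 in all, crops included, and the job is handed in when it is done.

Besides the shell and the picture viewer there is one more tool, called after "Call:" as a command line: name --pt "numbers of a row" for each row, then --argument value for the rest. drive_tool: Moves the arm, as the interface text tells. Its arguments: {"type":"object","properties":{"commands":{"type":"array","items":{"type":"array","items":{"type":"number"}}},"gripper":{"type":"number"},"newtons":{"type":"number"}},"required":["commands"]}

```bash
mkdir -p pics
python3 - <<'E'
from bench import read_state, viewer
import cv2
for n in("top","scene"):
    cv2.imwrite(f"pics/{n}0.png",cv2.resize(viewer.capture(n),(800,600),interpolation=cv2.INTER_CUBIC))
    m=viewer.camera_model(n);print(n,m)
s=read_state();print(s['t'],s['tcp_pos'],s['tool_rot'],s['width'])
E
```

```text
top {'camera_matrix': array([[463.61957068,   0.        , 254.73780367],
       [  0.        , 463.61957068, 192.75750052],
       [  0.        ,   0.        ,   1.        ]]), 'dist_coeffs': array([-0.00575129,  0.        ,  0.        ,  0.        ,  0.        ]), 'pose': array([[ 5.23174745e-03, -9.95623538e-01,  9.33080880e-02,
         3.95571284e+02],
       [-9.99982867e-01, -5.45390203e-03, -2.12602605e-03,
         5.15694067e+00],
       [ 2.62561475e-03, -9.32953666e-02, -9.95635014e-01,
         1.46626143e+03],
       [ 0.00000000e+00,  0.00000000e+00,  0.00000000e+00,
         1.00000000e+00]])}
scene {'camera_matrix': array([[420.31590584,   0.        , 254.19672525],
       [  0.        , 420.31590584, 193.92086224],
       [  0.        ,   0.        ,   1.        ]]), 'dist_coeffs': array([-0.04924454,  0.        ,  0.        ,  0.        ,  0.        ]), 'pose': array([[ 7.45261172e-01,  5.12392744e-01, -4.26660828e-01,
         1.00072861e+03],
       [ 6.66771893e-01, -5.71734383e-01,  4.78053384e-01,
        -5.23103854e+02],
       [ 1.01442044e-03, -6.40760073e-01, -7.67740516e-01,
         9.19572455e+02],
       [ 0.00000000e+00,  0.00000000e+00,  0.00000000e+00,
         1.00000000e+00]])}
0.1 [271.88359242 590.05738819 255.75660287] [[-9.08220174e-01  4.18492427e-01 -4.51369679e-04]
 [ 4.18492670e-01  9.08219720e-01 -9.08723690e-04]
 [ 2.96488610e-05 -1.01421609e-03 -9.99999485e-01]] 85.5155016837651
```

View pics/top0.png

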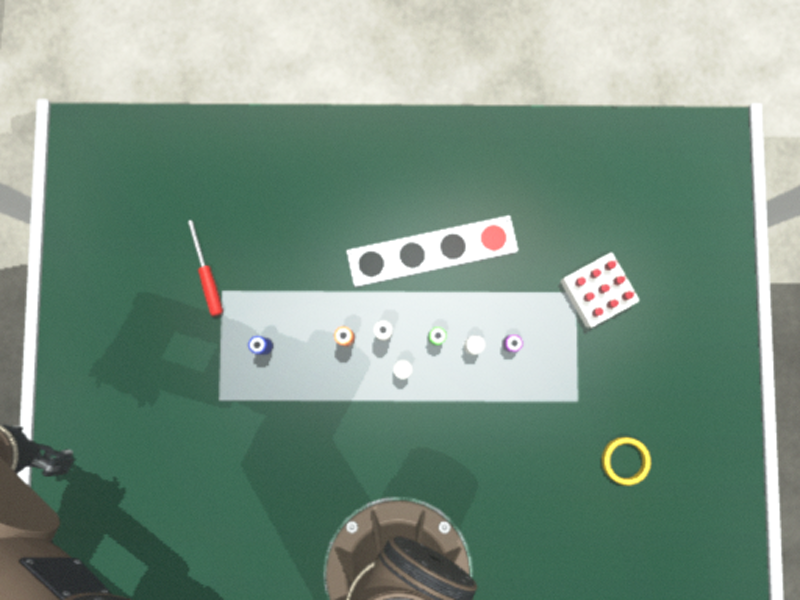

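View pics/scene0.png

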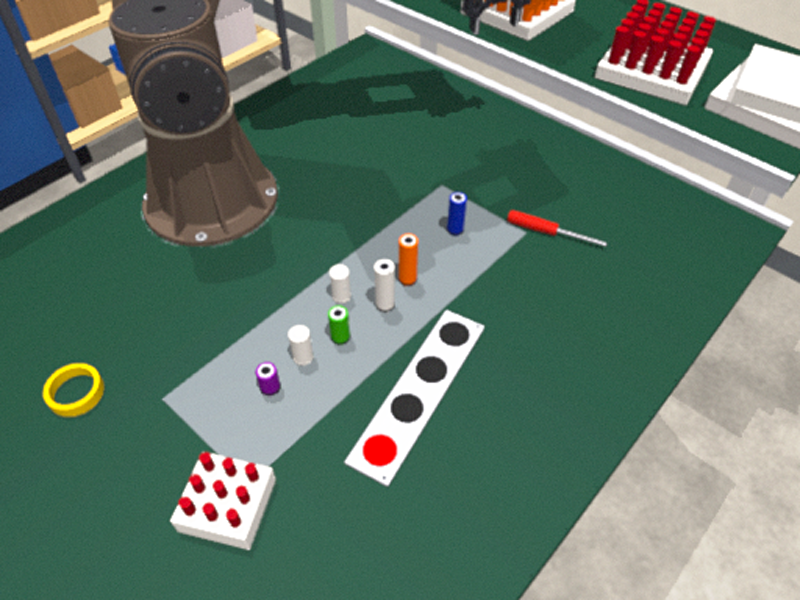

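Top view: shells at blue (259,345), orange (344,336), green (437,336), purple (513,343); white look-alikes at (382,330), (475,345), (402,369). Seats run from red (493,238) to black (453,246), (412,255), (371,264). Next I'll enlarge crops to get sharper pixels.

Run:
```python
import cv2
a=cv2.imread("pics/top0.png");b=cv2.imread("pics/scene0.png")
import numpy as np
def t(im,c,r=24):
    x,y=c;return cv2.resize(im[y-r:y+r,x-r:x+r],(198,198),interpolation=cv2.INTER_CUBIC)
A=[(259,345),(344,336),(437,336),(513,343)];B=[(458,205),(409,248),(338,320),(266,375)]
def g(v):
    v=v.copy();v[:, ::41]=(v[:, ::41]//2+100);v[::41]=v[::41]//2+100;return v
cv2.imwrite("pics/crops.png",np.vstack([np.hstack([g(t(a,c)) for c in A]),np.hstack([g(t(b,c)) for c in B])]))
```

```text
(no output)
```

View pics/crops.png

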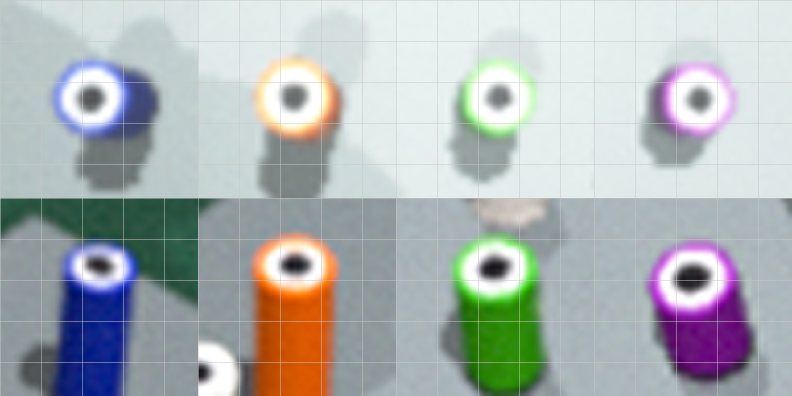

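The crops show the four coloured shells, each with a white cap and a black dot. Enlarged top-view dots: blue (257.1,344.8), orange (343.3,335.5), green (438,335.5), purple (514.5,343). Scene dots: (458,197.2), (408.5,240.2), (337.8,313), (265.8,370.4). All three look-alikes are white, so I reject them.

```bash
cat > h.py <<'E'
import cv2,numpy as np
from bench import viewer,read_state
def ray(m,p):
    q=cv2.undistortPoints(np.array([[p]],float),m["camera_matrix"],m["dist_coeffs"])[0,0]
    d=m["pose"][:3,:3]@[q[0],q[1],1.];return m["pose"][:3,3],d/np.linalg.norm(d)
def tri(obs):
    A=np.zeros((3,3));b=np.zeros(3)
    for m,p in obs:
        c,d=ray(m,p);P=np.eye(3)-np.outer(d,d);A+=P;b+=P@c
    X=np.linalg.solve(A,b)
    return X,[round(float(np.linalg.norm((np.eye(3)-np.outer(d,d))@(X-c))),1) for c,d in (ray(*o) for o in obs)]
def plane(m,p,z):
    c,d=ray(m,p);return c+d*(z-c[2])/d[2]
E
python3 - <<'E'
from h import *
T,S=viewer.camera_model("top"),viewer.camera_model("scene")
f=lambda p:[(v+.5)/1.5625-.5 for v in p]
for n,a,b in [("blue",(257.1,344.8),(458,197.2)),("orange",(343.3,335.5),(408.5,240.2)),("green",(438,335.5),(337.8,313)),("purple",(514.5,343),(265.8,370.4))]:
    print(n,tri([(T,f(a)),(S,f(b))]))
# seats: blob centroids
ia,ib=cv2.imread("pics/top0.png"),cv2.imread("pics/scene0.png")
def blob(im,p,red):
    h=im.astype(int)
    m=((h[...,2]>h[...,1]+80) if red else (h.max(2)<70)).astype(np.uint8)
    n,l,s,c=cv2.connectedComponentsWithStats(m);k=l[p[1],p[0]];return c[k],s[k,4]
R=[]
for n,a,b in [("red",(493,238),(380,450)),("b1",(453,246),(407,408)),("b2",(412,255),(431,369)),("b3",(371,264),(454,334))]:
    (ca,sa),(cb,sb)=blob(ia,a,n=="red"),blob(ib,b,n=="red")
    X=tri([(T,f(ca)),(S,f(cb))]);print(n,ca,cb,sa,sb,X,plane(T,f(ca),13)[:2],plane(S,f(cb),13)[:2])
s=viewer.camera_model("wrist");tc=read_state();print(s["camera_matrix"][0,0],tc['tool_rot'].T@(s["pose"][:3,3]-tc["tcp_pos"]), tc['tool_rot'].T@s["pose"][:3,:3])
E
```

```text
blue (array([442.62251705, 273.08514618,  81.16462129]), [2.5, 2.5])
orange (array([460.43925213, 107.54231641,  98.71409538]), [2.5, 2.5])
green (array([462.60542642, -73.60725613,  62.43016355]), [2.0, 2.0])
purple (array([ 449.34217235, -224.77746867,   44.31146356]), [1.9, 1.9])
red [493.32589286 237.38839286] [379.43443558 449.71151653] 448 877 (array([ 665.93921537, -190.66923781,    4.78000597]), [1.1, 1.1]) [ 663.64718634 -190.40820407] [ 669.70106702 -192.80503992]
b1 [403.10631108 296.00597462] [406.41945774 407.72089314] 473168 627 (array([ 565.71463419,   -9.20673196, -209.45986816]), [0.4, 0.4]) [542.87513443  -7.56147969] [ 651.65109986 -110.21079715]
b2 [403.10631108 296.00597462] [431.1025641  369.26190476] 473168 546 (array([573.1388903 ,   9.46802585, -89.59375143]), [26.7, 26.7]) [542.87513443  -7.56147969] [633.61794834 -27.65278696]
b3 [403.10631108 296.00597462] [453.88865096 333.76231263] 473168 467 (array([580.23058767,  22.57071248,  13.65575961]), [47.9, 47.9]) [542.87513443  -7.56147969] [615.53553099  55.37523401]
274.89470896888946 [  71.9055656     0.39086679 -118.89183488] [[ 6.52288362e-04 -9.58538296e-01 -2.84962997e-01]
 [ 9.99998481e-01  1.08583444e-03 -1.36342796e-03]
 [ 1.61632055e-03 -2.84961674e-01  9.58537548e-01]]
```

Call:
drive_tool --pt "0 0 0 0 0 0.114" --pt "0 0 0 0 0 0.114" --pt "0 0 0 0 0 0.114" --pt "0 0 0 0 0 0.114" --pt "0 0 0 0 0 0.114" --pt "0 0 0 0 0 0.114" --pt "0 0 0 0 0 0.114" --pt "0 0 0 0 0 0.114" --pt "0 0 0 0 0 0.114" --pt "0 0 0 0 0 0.114"

```text
t: 0.93
tcp_pos: [271.9, 590.1, 255.9]
tool_rot: [[0.007, 1.0, -0.0], [1.0, -0.007, -0.001], [-0.001, -0.0, -1.0]]
contact_force: [-0.1, 0.4, 0.0]
width: 85.3
finger_force: 0.0
```

Call:
drive_tool --pt "-0.0255 0.0129 0 0 0 0" --pt "-0.0255 0.0129 0 0 0 0" --pt "-0.0255 0.0129 0 0 0 0" --pt "-0.0255 0.0129 0 0 0 0" --pt "-0.0255 0.0129 0 0 0 0" --pt "-0.0255 0.0129 0 0 0 0" --pt "-0.0255 0.0129 0 0 0 0" --pt "-0.0255 0.0129 0 0 0 0" --pt "-0.0255 0.0129 0 0 0 0" --pt "-0.0255 0.0129 0 0 0 0"

```text
t: 1.77
tcp_pos: [401.0, 333.8, 256.1]
tool_rot: [[0.001, 1.0, -0.0], [1.0, -0.001, -0.0], [-0.0, -0.0, -1.0]]
contact_force: [0.3, 0.6, -0.7]
width: 85.4
finger_force: 0.0
```

Call:
drive_tool --pt "-0.0255 0.0129 0 0 0 0" --pt "-0.0255 0.0129 0 0 0 0" --pt "-0.0255 0.0129 0 0 0 0" --pt "-0.0255 0.0129 0 0 0 0" --pt "-0.0255 0.0129 0 0 0 0" --pt "-0.0255 0.0129 0 0 0 0" --pt "-0.0255 0.0129 0 0 0 0" --pt "-0.0255 0.0129 0 0 0 0" --pt "-0.0255 0.0129 0 0 0 0" --pt "0 0 0 0 0 0"

```text
t: 2.6
tcp_pos: [518.5, 102.0, 256.2]
tool_rot: [[0.003, 1.0, 0.001], [1.0, -0.003, -0.001], [-0.001, 0.001, -1.0]]
contact_force: [0.5, 0.0, 0.8]
width: 85.3
finger_force: 0.0
```

```bash
cat >> h.py <<'E'
def wshot(name):
    s=read_state();m=viewer.camera_model("wrist");im=viewer.capture("wrist")
    np.savez(f"pics/{name}.npz",im=im,**m)
    cv2.imwrite(f"pics/{name}.png",cv2.resize(im,(800,600),interpolation=cv2.INTER_CUBIC))
    print(s["t"],s["tcp_pos"].round(1),s["tool_rot"].round(3).tolist(),s["joint_positions"].round(2));return im,m
E
python3 -c "
from h import *
wshot('w1')"
```

```text
2.6 [518.5 102.  256.2] [[0.003, 1.0, 0.001], [1.0, -0.003, -0.001], [-0.001, 0.001, -1.0]] [ 0.14  0.31  1.87 -0.    0.96  0.14]
```

View pics/w1.png

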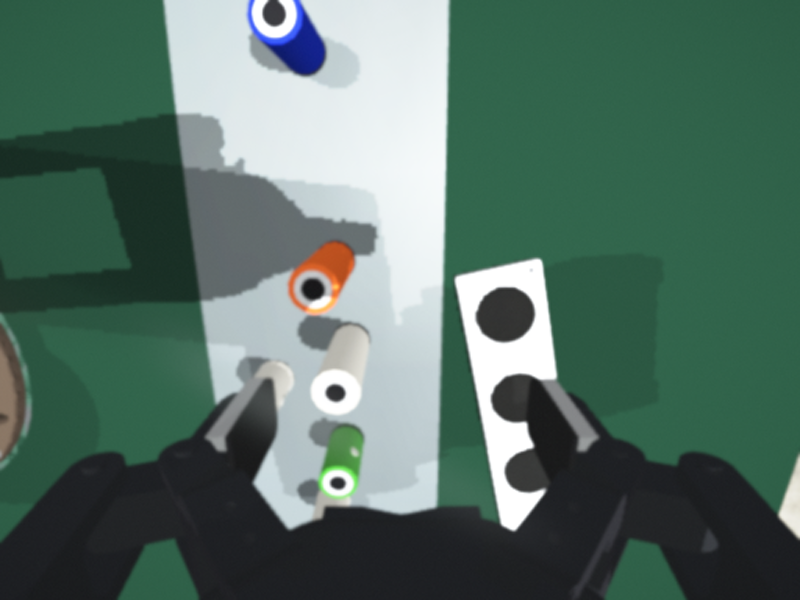

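The wrist view shows cap dots at orange (313,289), blue (273,12), green (338,483), and the end seat at (505,314). Next are two more wrist positions further along −y.

Call:
drive_tool --pt "-0.02 0 0 0 0 0" --pt "-0.02 0 0 0 0 0" --pt "-0.02 0 0 0 0 0" --pt "-0.02 0 0 0 0 0" --pt "-0.02 0 0 0 0 0" --pt "-0.02 0 0 0 0 0" --pt "-0.02 0 0 0 0 0" --pt "-0.02 0 0 0 0 0" --pt "0 0 0 0 0 0" --pt "0 0 0 0 0 0"

```text
t: 3.48
tcp_pos: [516.2, -54.3, 256.2]
tool_rot: [[0.002, 1.0, -0.0], [1.0, -0.002, 0.0], [0.0, -0.0, -1.0]]
contact_force: [0.5, 0.0, 0.4]
width: 85.4
finger_force: 0.0
```

```bash
python3 -c "
from h import *
wshot('w2')"
```

```text
3.4833 [516.2 -54.3 256.2] [[0.002, 1.0, -0.0], [1.0, -0.002, 0.0], [0.0, -0.0, -1.0]] [-0.16  0.3   1.89  0.    0.95 -0.16]
```

Call:
drive_tool --pt "-0.025 0 0 0 0 0" --pt "-0.025 0 0 0 0 0" --pt "-0.025 0 0 0 0 0" --pt "-0.025 0 0 0 0 0" --pt "-0.025 0 0 0 0 0" --pt "-0.025 0 0 0 0 0" --pt "-0.025 0 0 0 0 0" --pt "-0.025 0 0 0 0 0" --pt "0 0 0 0 0 0" --pt "0 0 0 0 0 0"

```text
t: 4.37
tcp_pos: [516.4, -254.1, 256.0]
tool_rot: [[0.002, 1.0, -0.0], [1.0, -0.002, 0.0], [0.0, -0.0, -1.0]]
contact_force: [-0.7, 0.7, -0.6]
width: 85.4
finger_force: 0.0
```

```bash
python3 -c "
from h import *
wshot('w3')"
```

```text
4.3667 [ 516.4 -254.1  256. ] [[0.002, 1.0, -0.0], [1.0, -0.002, 0.0], [0.0, -0.0, -1.0]] [-0.51  0.38  1.77  0.    0.99 -0.51]
```

View pics/w2.png

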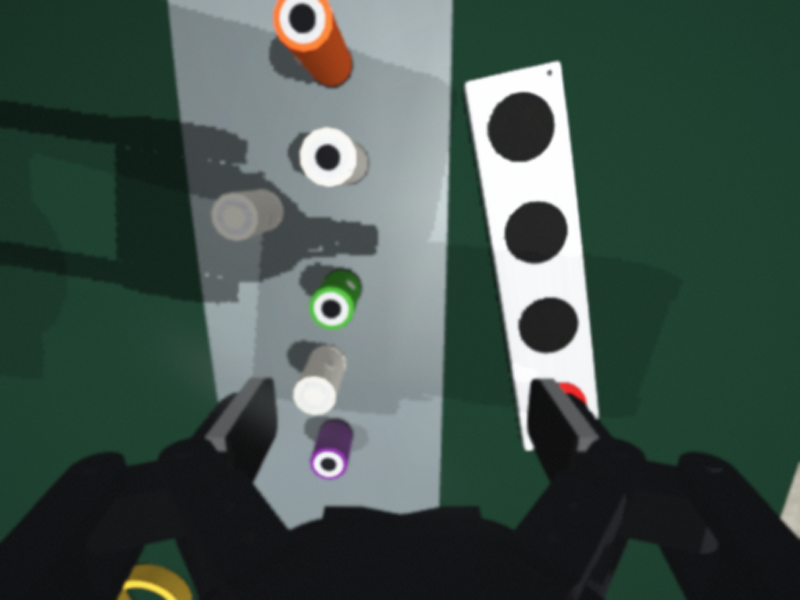

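View pics/w3.png

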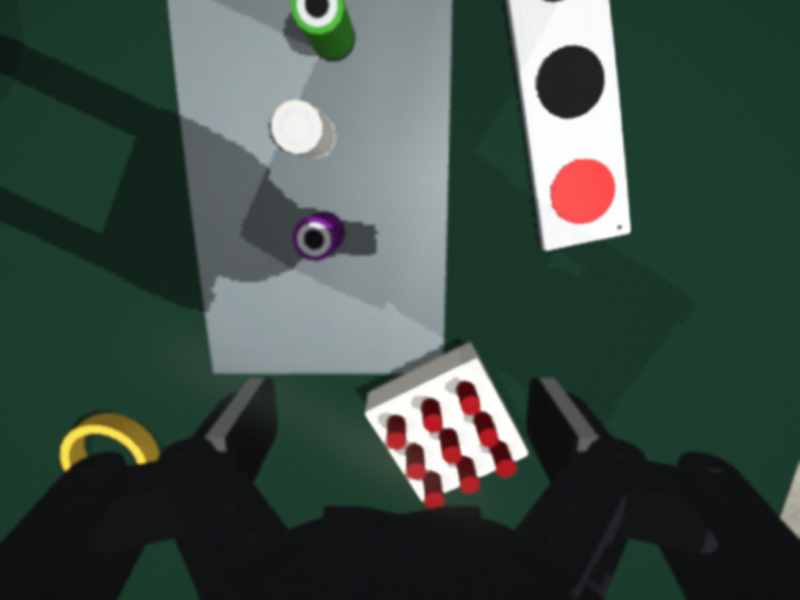

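w2 shows orange (302,18), green (331,309), purple (328,464), and seats (521,127), (536,232), (548,325). w3 shows purple (315,239), green (317,5), the red seat (583,191), and its neighbour (571,81).

Run:
```python
from h import *
W={k:dict(np.load(f"pics/{k}.npz")) for k in("w1","w2","w3")}
f=lambda p:[(v+.5)/1.5625-.5 for v in p]
D={"orange":(104,{"w1":(313,289),"w2":(302,18)}),"blue":(86,{"w1":(273,12)}),"green":(68,{"w1":(338,483),"w2":(331,309),"w3":(317,5)}),
"purple":(50,{"w2":(328,464),"w3":(315,239)}),"end":(13,{"w1":(505,314),"w2":(521,127)}),"m_far":(13,{"w2":(536,232)}),"m_near":(13,{"w2":(548,325),"w3":(571,81)}),"red":(13,{"w3":(583,191)})}
for n,(z,o) in D.items():
    ob=[(W[k],f(p)) for k,p in o.items()]
    print(n,[plane(m,p,z)[:2].round(1).tolist() for m,p in ob], tri(ob) if len(ob)>1 else "")
```

```text
orange [[461.5, 104.6], [461.2, 105.7]] (array([461.72038017, 105.0973642 , 105.81100257]), [0.2, 0.2])
blue [[442.9, 271.2]] 
green [[464.1, -77.3], [463.8, -76.4], [463.8, -75.2]] (array([464.23889398, -75.81912034,  69.82868782]), [0.2, 0.1, 0.1])
purple [[450.5, -227.5], [451.5, -226.1]] (array([ 451.39179193, -225.87943584,   51.99927518]), [0.5, 0.5])
end [[611.0, 57.7], [611.3, 57.2]] (array([611.48577841,  57.32046631,  11.78065274]), [0.1, 0.1])
m_far [[629.9, -25.7]] 
m_near [[647.9, -108.5], [648.5, -108.3]] (array([ 647.99335622, -108.39004882,   13.5319748 ]), [0.2, 0.2])
red [[666.5, -191.5]]
```

Call:
drive_tool --pt "0.0035 -0.0082 0.015 0 0 0" --pt "0.0035 -0.0082 0.015 0 0 0" --pt "0.0035 -0.0082 0.015 0 0 0" --pt "0.0035 -0.0081 0.015 0 0 0" --pt "0.0035 -0.0081 0.015 0 0 0" --pt "0.0035 -0.0081 0.015 0 0 0" --pt "0.0035 -0.0081 0.015 0 0 0" --pt "0.0036 -0.0081 0.015 0 0 0" --pt "0 0 0 0 0 0" --pt "0 0 0 0 0 0" --gripper 0.085 --newtons 40

```text
t: 5.25
tcp_pos: [451.1, -224.8, 136.3]
tool_rot: [[-0.0, 1.0, -0.001], [1.0, 0.0, 0.001], [0.001, -0.001, -1.0]]
contact_force: [0.4, -0.4, -0.4]
width: 85.0
finger_force: 0.0
```

Call:
drive_tool --pt "-0.001 0 0.013 0 0 0" --pt "0 0 0.013 0 0 0" --pt "0 0 0.013 0 0 0" --pt "0 0 0.013 0 0 0" --pt "0 0 0.013 0 0 0" --pt "0 0 0.013 0 0 0" --pt "0 0 0.012 0 0 0" --pt "0 0 0.008 0 0 0" --pt "0 0 0 0 0 0" --pt "0 0 0 0 0 0"

```text
t: 6.08
tcp_pos: [451.8, -227.2, 38.7]
tool_rot: [[0.001, 1.0, 0.0], [1.0, -0.001, -0.0], [-0.0, 0.0, -1.0]]
contact_force: [0.1, -0.2, -1.5]
width: 84.9
finger_force: 0.0
```

Call:
drive_tool --pt "0 0 0 0 0 0" --pt "0 0 0 0 0 0" --pt "0 0 0 0 0 0" --pt "0 0 0 0 0 0" --pt "0 0 0 0 0 0" --pt "0 0 0 0 0 0" --pt "0 0 0 0 0 0" --pt "0 0 0 0 0 0" --pt "0 0 0 0 0 0" --pt "0 0 0 0 0 0" --gripper 0.028 --newtons 40

```text
t: 6.92
tcp_pos: [451.4, -227.4, 38.8]
tool_rot: [[0.001, 1.0, 0.001], [1.0, -0.001, -0.0], [-0.0, 0.001, -1.0]]
contact_force: [0.3, 1.6, 9.1]
width: 33.2
finger_force: 38.9
```

Call:
drive_tool --pt "0 0 -0.02 0 0 0" --pt "0 0 -0.025 0 0 0" --pt "0 0 -0.03 0 0 0" --pt "0 0 -0.03 0 0 0" --pt "0 0 -0.025 0 0 0" --pt "0 0 -0.02 0 0 0" --pt "0 0 0 0 0 0" --pt "0.0165 0.008 0 0 0 0" --pt "0.0165 0.008 0 0 0 0" --pt "0.0204 0.0119 0 0 0 0"

```text
t: 7.75
tcp_pos: [478.6, -173.7, 188.0]
tool_rot: [[0.002, 1.0, -0.0], [1.0, -0.002, 0.0], [0.0, -0.0, -1.0]]
contact_force: [1.5, -0.1, -0.3]
width: 33.0
finger_force: 39.9
```

Call:
drive_tool --pt "0.0265 0.0153 0 0 0 0" --pt "0.0265 0.0153 0 0 0 0" --pt "0.0265 0.0153 0 0 0 0" --pt "0.0265 0.0153 0 0 0 0" --pt "0.0265 0.0153 0 0 0 0" --pt "0.0265 0.0153 0 0 0 0" --pt "0.0265 0.0153 0 0 0 0" --pt "0.0245 0.0138 0 0 0 0" --pt "0.02 0.011 0 0 0 0" --pt "0 0 0 0 0 0"

```text
t: 8.58
tcp_pos: [612.8, 59.4, 187.6]
tool_rot: [[-0.001, 1.0, 0.001], [1.0, 0.001, 0.001], [0.001, 0.001, -1.0]]
contact_force: [-1.1, -0.4, -0.9]
width: 33.1
finger_force: 39.9
```

Call:
drive_tool --pt "0 0 0.012 0 0 0" --pt "0 0 0.012 0 0 0" --pt "0 0 0.012 0 0 0" --pt "0 0 0.012 0 0 0" --pt "0 0 0.012 0 0 0" --pt "0 0 0.012 0 0 0" --pt "0 0 0.012 0 0 0" --pt "0 0 0.006 0 0 0" --pt "0 0 0 0 0 0" --pt "0 0 0 0 0 0"

```text
t: 9.42
tcp_pos: [611.2, 56.0, 98.0]
tool_rot: [[0.001, 1.0, -0.001], [1.0, -0.001, -0.0], [-0.0, -0.001, -1.0]]
contact_force: [-0.3, -0.5, -0.3]
width: 32.9
finger_force: 39.9
```

Call:
drive_tool --pt "0 0 0.01 0 0 0" --pt "0 0 0.01 0 0 0" --pt "0 0 0.01 0 0 0" --pt "0 0 0.006 0 0 0" --pt "0 0 0.004 0 0 0" --pt "0 0 0.003 0 0 0" --pt "0 0 0.002 0 0 0" --pt "0 0 0.001 0 0 0" --pt "0 0 0 0 0 0" --pt "0 0 0 0 0 0"

```text
t: 10.25
tcp_pos: [611.4, 56.0, 52.5]
tool_rot: [[0.001, 1.0, 0.0], [1.0, -0.001, 0.0], [0.0, 0.0, -1.0]]
contact_force: [-0.5, -0.6, -1.1]
width: 32.9
finger_force: 39.9
```

Call:
drive_tool --pt "0 0 0.0005 0 0 0" --pt "0 0 0.0005 0 0 0" --pt "0 0 0.0003 0 0 0" --pt "0 0 0 0 0 0" --pt "0 0 0 0 0 0" --pt "0 0 0 0 0 0" --pt "0 0 0 0 0 0" --pt "0 0 0 0 0 0" --pt "0 0 0 0 0 0" --pt "0 0 0 0 0 0"

```text
t: 11.08
tcp_pos: [611.5, 56.0, 51.8]
tool_rot: [[0.001, 1.0, 0.001], [1.0, -0.001, 0.0], [0.0, 0.001, -1.0]]
contact_force: [-3.0, -0.8, 12.1]
width: 33.0
finger_force: 41.2
```

Call:
drive_tool --pt "0 0 0 0 0 0" --pt "0 0 0 0 0 0" --pt "0 0 0 0 0 0" --pt "0 0 0 0 0 0" --pt "0 0 0 0 0 0" --pt "0 0 0 0 0 0" --pt "0 0 0 0 0 0" --pt "0 0 0 0 0 0" --pt "0 0 0 0 0 0" --pt "0 0 0 0 0 0" --gripper 0.085

```text
t: 11.92
tcp_pos: [611.3, 56.0, 51.0]
tool_rot: [[0.001, 1.0, 0.0], [1.0, -0.001, 0.0], [0.0, 0.0, -1.0]]
contact_force: [-0.3, -0.2, -0.4]
width: 84.9
finger_force: 0.0
```

Call:
drive_tool --pt "0 0 -0.015 0 0 0" --pt "0 0 -0.02 0 0 0" --pt "0 0 -0.025 0 0 0" --pt "0 0 -0.03 0 0 0" --pt "0 0 -0.03 0 0 0" --pt "0 0 -0.03 0 0 0" --pt "0 0 -0.03 0 0 0" --pt "0 0 -0.02 0 0 0" --pt "0 0 0 0 0 0" --pt "0 0 0 0 0 0"

```text
t: 12.75
tcp_pos: [611.8, 56.0, 252.2]
tool_rot: [[0.001, 1.0, 0.002], [1.0, -0.001, 0.0], [0.0, 0.002, -1.0]]
contact_force: [0.1, 0.2, -0.5]
width: 85.0
finger_force: 0.0
```

```bash
python3 -c "
from h import *
wshot('w4')"
```

```text
12.75 [611.8  56.  252.2] [[0.001, 1.0, 0.002], [1.0, -0.001, 0.0], [0.0, 0.002, -1.0]] [ 0.04  0.43  1.69 -0.    1.02  0.04]
```

View pics/w4.png

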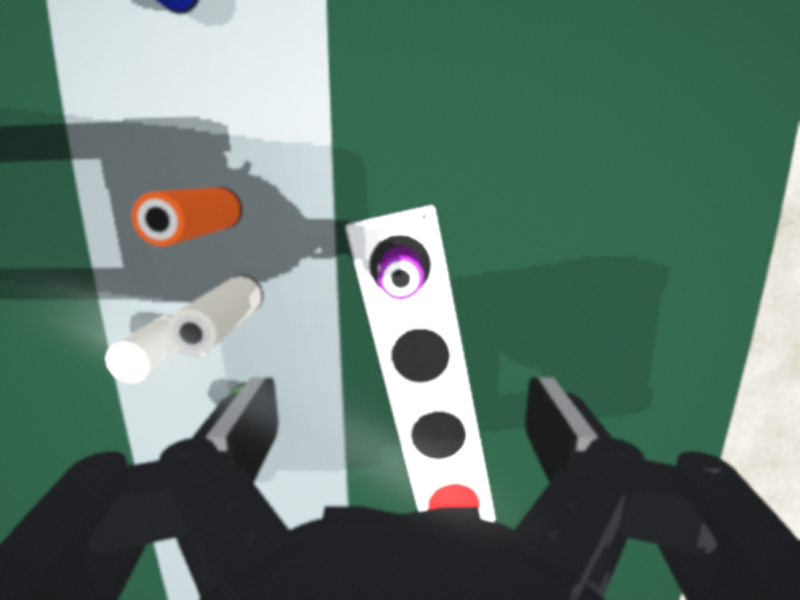

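Purple stands on the end seat, with its cap dot at (401,278). I'll check its position while moving to orange.

```bash
python3 -c "
from h import *
m=dict(np.load('pics/w4.npz'));f=lambda p:[(v+.5)/1.5625-.5 for v in p]
print(plane(m,f((401,278)),63),plane(m,f((420.5,355.5)),13))"
```

```text
[612.54502879  57.4190614   63.        ] [630.09491801 -25.83567436  13.        ]
```

Call:
drive_tool --pt "0.0061 -0.0188 0.01 0 0 0" --pt "0.0061 -0.0188 0.01 0 0 0" --pt "0.0061 -0.0188 0.01 0 0 0" --pt "0.0061 -0.0188 0.01 0 0 0" --pt "0.0061 -0.0188 0.01 0 0 0" --pt "0.0061 -0.0188 0.01 0 0 0" --pt "0.0062 -0.0188 0.01 0 0 0" --pt "0.0063 -0.0188 0.01 0 0 0" --pt "0 0 0 0 0 0" --pt "0 0 0 0 0 0"

```text
t: 13.63
tcp_pos: [459.2, 105.3, 169.7]
tool_rot: [[0.0, 1.0, -0.003], [1.0, -0.0, -0.001], [-0.001, -0.003, -1.0]]
contact_force: [0.5, -0.1, -0.4]
width: 84.7
finger_force: 0.0
```

Call:
drive_tool --pt "0 0 0.013 0 0 0" --pt "0 0.001 0.013 0 0 0" --pt "0 0 0.013 0 0 0" --pt "0 0 0.013 0 0 0" --pt "0 0 0.013 0 0 0" --pt "0 0 0.012 0 0 0" --pt "0 0 0.011 0 0 0" --pt "0 0 0.006 0 0 0" --pt "0 0 0 0 0 0" --pt "0 0 0 0 0 0"

```text
t: 14.47
tcp_pos: [462.2, 105.1, 76.9]
tool_rot: [[0.001, 1.0, -0.0], [1.0, -0.001, -0.0], [-0.0, -0.0, -1.0]]
contact_force: [-0.0, -0.5, -0.2]
width: 85.0
finger_force: 0.0
```

Call:
drive_tool --pt "0 0 0 0 0 0" --pt "0 0 0 0 0 0" --pt "0 0 0 0 0 0" --pt "0 0 0 0 0 0" --pt "0 0 0 0 0 0" --pt "0 0 0 0 0 0" --pt "0 0 0 0 0 0" --pt "0 0 0 0 0 0" --pt "0 0 0 0 0 0" --pt "0 0 0 0 0 0" --gripper 0.028

```text
t: 15.3
tcp_pos: [462.0, 105.3, 77.4]
tool_rot: [[0.001, 1.0, 0.0], [1.0, -0.001, 0.0], [0.0, 0.0, -1.0]]
contact_force: [-1.3, 0.4, 7.6]
width: 33.0
finger_force: 38.8
```

Call:
drive_tool --pt "0 0 -0.015 0 0 0" --pt "0 0 -0.025 0 0 0" --pt "0 0 -0.03 0 0 0" --pt "0 0 -0.03 0 0 0" --pt "0 0 -0.03 0 0 0" --pt "0 0 -0.025 0 0 0" --pt "0 0 -0.015 0 0 0" --pt "0 0 0 0 0 0" --pt "0 0 0 0 0 0" --pt "0 0 0 0 0 0"

```text
t: 16.13
tcp_pos: [461.3, 105.1, 246.2]
tool_rot: [[0.001, 1.0, -0.001], [1.0, -0.001, -0.0], [-0.0, -0.001, -1.0]]
contact_force: [-0.0, -0.5, -1.6]
width: 32.9
finger_force: 39.9
```

Call:
drive_tool --pt "-0.0085 0.006 0 0 0 0" --pt "-0.0165 0.0114 0 0 0 0" --pt "-0.0165 0.0114 0 0 0 0" --pt "-0.0165 0.0114 0 0 0 0" --pt "-0.0165 0.0114 0 0 0 0" --pt "-0.0165 0.0114 0 0 0 0" --pt "-0.0165 0.0114 0 0 0 0" --pt "-0.0165 0.0114 0 0 0 0" --pt "-0.0165 0.0114 0 0 0 0" --pt "-0.0165 0.0114 0 0 0 0"

```text
t: 16.97
tcp_pos: [570.5, -53.4, 245.4]
tool_rot: [[0.001, 1.0, -0.002], [1.0, -0.001, 0.0], [0.0, -0.002, -1.0]]
contact_force: [0.2, 0.5, -0.5]
width: 32.6
finger_force: 39.9
```

Call:
drive_tool --pt "-0.0165 0.0114 0 0 0 0" --pt "-0.0165 0.0114 0 0 0 0" --pt "-0.0165 0.0114 0 0 0 0" --pt "-0.0165 0.0114 0 0 0 0" --pt "-0.0165 0.0114 0 0 0 0" --pt "-0.0165 0.0114 0 0 0 0" --pt "-0.0165 0.0114 0 0 0 0" --pt "-0.0165 0.0114 0 0 0 0" --pt "-0.0075 0.0054 0 0 0 0" --pt "0 0 0 0 0 0"

```text
t: 17.8
tcp_pos: [667.1, -193.5, 245.2]
tool_rot: [[0.002, 1.0, -0.002], [1.0, -0.002, 0.0], [0.0, -0.002, -1.0]]
contact_force: [-0.8, 0.9, -1.2]
width: 33.0
finger_force: 40.0
```

Call:
drive_tool --pt "0 0 0.015 0 0 0" --pt "0 0 0.02 0 0 0" --pt "0 0 0.02 0 0 0" --pt "0 0 0.02 0 0 0" --pt "0 0 0.02 0 0 0" --pt "0 0 0.015 0 0 0" --pt "0 0 0.01 0 0 0" --pt "0 0 0.005 0 0 0" --pt "0 0 0 0 0 0" --pt "0 0 0 0 0 0"

```text
t: 18.63
tcp_pos: [666.9, -191.3, 122.4]
tool_rot: [[0.001, 1.0, 0.0], [1.0, -0.001, -0.0], [-0.0, 0.0, -1.0]]
contact_force: [-0.4, 0.3, -1.4]
width: 33.1
finger_force: 40.0
```

Call:
drive_tool --pt "0 0 0.008 0 0 0" --pt "0 0 0.008 0 0 0" --pt "0 0 0.006 0 0 0" --pt "0 0 0.004 0 0 0" --pt "0 0 0.003 0 0 0" --pt "0 0 0.0015 0 0 0" --pt "0 0 0.001 0 0 0" --pt "0 0 0.0005 0 0 0" --pt "0 0 0 0 0 0" --pt "0 0 0 0 0 0"

```text
t: 19.47
tcp_pos: [666.7, -191.5, 90.5]
tool_rot: [[0.001, 1.0, -0.0], [1.0, -0.001, -0.0], [-0.0, -0.0, -1.0]]
contact_force: [-4.1, 0.9, 5.6]
width: 32.9
finger_force: 40.9
```

Call:
drive_tool --pt "0 0 0 0 0 0" --pt "0 0 0 0 0 0" --pt "0 0 0 0 0 0" --pt "0 0 0 0 0 0" --pt "0 0 0 0 0 0" --pt "0 0 0 0 0 0" --pt "0 0 0 0 0 0" --pt "0 0 0 0 0 0" --pt "0 0 0 0 0 0" --pt "0 0 0 0 0 0" --gripper 0.085

```text
t: 20.3
tcp_pos: [666.8, -191.5, 90.0]
tool_rot: [[0.001, 1.0, -0.0], [1.0, -0.001, -0.0], [-0.0, -0.0, -1.0]]
contact_force: [0.2, 0.1, -0.2]
width: 84.7
finger_force: 0.0
```

Call:
drive_tool --pt "0 0 -0.015 0 0 0" --pt "0 0 -0.02 0 0 0" --pt "0 0 -0.025 0 0 0" --pt "0 0 -0.025 0 0 0" --pt "0 0 -0.025 0 0 0" --pt "0 0 -0.025 0 0 0" --pt "0 0 -0.02 0 0 0" --pt "0 0 -0.005 0 0 0" --pt "0 0 0 0 0 0" --pt "0 0 0 0 0 0"

```text
t: 21.13
tcp_pos: [666.5, -191.4, 249.4]
tool_rot: [[0.001, 1.0, -0.0], [1.0, -0.001, 0.0], [0.0, -0.0, -1.0]]
contact_force: [-0.7, -0.2, -1.4]
width: 84.8
finger_force: 0.0
```

Run:
```python
from h import *
im,m=wshot('w5')
R,t=m["pose"][:3,:3],m["pose"][:3,3]
p=cv2.projectPoints(np.array([[666.5,-191.5,117.]]),cv2.Rodrigues(R.T)[0],-R.T@t,m["camera_matrix"],m["dist_coeffs"])[0][0,0]
x,y=p.round().astype(int);print(x,y)
c=im[max(0,y-30):y+31,x-30:x+31];cv2.imwrite("pics/w5c.png",cv2.resize(c,None,fx=8,fy=8,interpolation=cv2.INTER_CUBIC))
```

```text
21.1333 [ 666.5 -191.4  249.4] [[0.001, 1.0, -0.0], [1.0, -0.001, 0.0], [0.0, -0.0, -1.0]] [-0.32  0.55  1.49  0.    1.1  -0.32]
256 193
```

View pics/w5c.png

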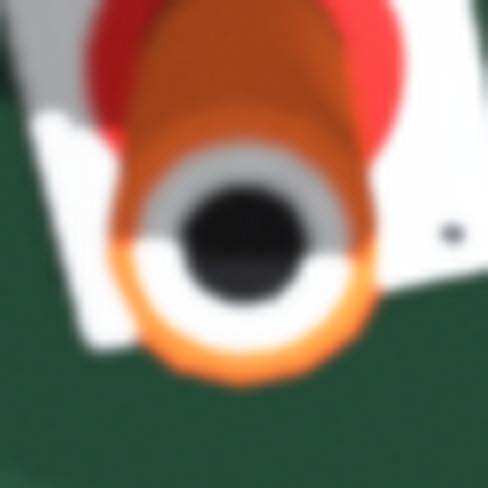

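Orange's cap dot sits at the crop's centre, so it is exactly where predicted and upright on red. Blue is next.

Call:
drive_tool --pt "0.0126 -0.006 0 0 0 0" --pt "0.025 -0.0121 0 0 0 0" --pt "0.025 -0.0121 0 0 0 0" --pt "0.025 -0.0121 0 0 0 0" --pt "0.025 -0.0121 0 0 0 0" --pt "0.025 -0.0121 0 0 0 0" --pt "0.025 -0.0121 0 0 0 0" --pt "0.025 -0.0121 0 0 0 0" --pt "0.025 -0.0121 0 0 0 0" --pt "0.025 -0.0121 0 0 0 0"

```text
t: 22.02
tcp_pos: [550.2, 47.8, 248.9]
tool_rot: [[0.001, 1.0, -0.002], [1.0, -0.001, 0.0], [0.0, -0.002, -1.0]]
contact_force: [1.1, 0.4, -1.0]
width: 84.5
finger_force: 0.0
```

Call:
drive_tool --pt "0.025 -0.0121 0.008 0 0 0" --pt "0.025 -0.0121 0.008 0 0 0" --pt "0.025 -0.0121 0.01 0 0 0" --pt "0.025 -0.0121 0.01 0 0 0" --pt "0.025 -0.0121 0.01 0 0 0" --pt "0.025 -0.0121 0.01 0 0 0" --pt "0.025 -0.0121 0.01 0 0 0" --pt "0.025 -0.0121 0.01 0 0 0" --pt "0.025 -0.0119 0.005 0 0 0" --pt "0 0 0 0 0 0"

```text
t: 22.85
tcp_pos: [440.0, 274.1, 166.9]
tool_rot: [[-0.001, 1.0, -0.004], [1.0, 0.001, -0.001], [-0.001, -0.004, -1.0]]
contact_force: [-1.1, -0.1, -0.4]
width: 85.0
finger_force: 0.0
```

Run:
```python
from h import *
im,m=wshot('w6')
R,t=m["pose"][:3,:3],m["pose"][:3,3]
p=cv2.projectPoints(np.array([[443,271.2,86.]]),cv2.Rodrigues(R.T)[0],-R.T@t,m["camera_matrix"],m["dist_coeffs"])[0][0,0]
x,y=p.round().astype(int);print(x,y)
c=im[y-30:y+31,x-30:x+31];cv2.imwrite("pics/w6c.png",cv2.resize(c,None,fx=8,fy=8,interpolation=cv2.INTER_CUBIC))
for a in((x-2,y),(x+2,y),(x,y-2),(x,y+2)): print(a,plane(m,a,86)[:2]-plane(m,(x,y),86)[:2])
```

```text
22.85 [440.  274.1 166.9] [[-0.001, 1.0, -0.004], [1.0, 0.001, -0.001], [-0.001, -0.004, -1.0]] [0.5  0.42 1.98 0.   0.75 0.5 ]
260 215
(np.int64(258), np.int64(215)) [-1.55194648 -0.00607336]
(np.int64(262), np.int64(215)) [1.55186038 0.00598655]
(np.int64(260), np.int64(213)) [-0.00910189  1.65360613]
(np.int64(260), np.int64(217)) [ 0.00915772 -1.66128434]
```

View pics/w6c.png

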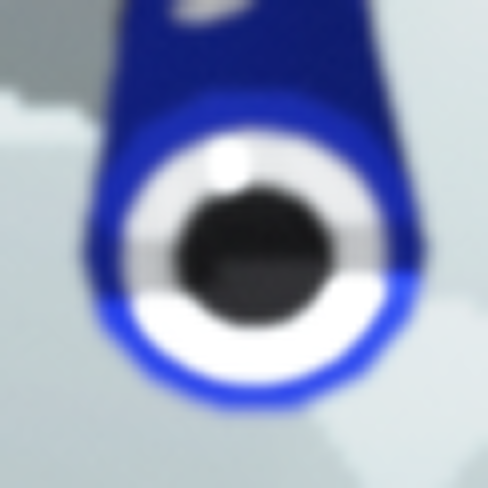

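Blue's dot is at (255,255) in the crop, about 1 mm from the prediction. I'll descend and grasp.

Call:
drive_tool --pt "-0.001 0 0.014 0 0 0" --pt "0 0 0.014 0 0 0" --pt "0 0 0.014 0 0 0" --pt "0 0 0.014 0 0 0" --pt "0 0 0.014 0 0 0" --pt "0 0 0.014 0 0 0" --pt "0 0 0.01 0 0 0" --pt "0 0 0.006 0 0 0" --pt "0 0 0 0 0 0" --pt "0 0 0 0 0 0"

```text
t: 23.73
tcp_pos: [443.6, 270.1, 69.0]
tool_rot: [[0.001, 1.0, -0.0], [1.0, -0.001, -0.0], [-0.0, -0.0, -1.0]]
contact_force: [-0.2, -0.4, 0.4]
width: 85.1
finger_force: 0.0
```

Call:
drive_tool --pt "0 0 0 0 0 0" --pt "0 0 0 0 0 0" --pt "0 0 0 0 0 0" --pt "0 0 0 0 0 0" --pt "0 0 0 0 0 0" --pt "0 0 0 0 0 0" --pt "0 0 0 0 0 0" --pt "0 0 0 0 0 0" --pt "0 0 0 0 0 0" --pt "0 0 0 0 0 0" --gripper 0.028

```text
t: 24.57
tcp_pos: [443.9, 270.5, 69.5]
tool_rot: [[0.001, 1.0, 0.001], [1.0, -0.001, 0.0], [0.0, 0.001, -1.0]]
contact_force: [-1.0, -0.5, 6.4]
width: 33.1
finger_force: 39.0
```

Call:
drive_tool --pt "0 0 -0.015 0 0 0" --pt "0 0 -0.025 0 0 0" --pt "0 0 -0.03 0 0 0" --pt "0 0 -0.03 0 0 0" --pt "0 0 -0.03 0 0 0" --pt "0 0 -0.03 0 0 0" --pt "0 0 -0.02 0 0 0" --pt "0 0 0 0 0 0" --pt "0 0 0 0 0 0" --pt "0 0 0 0 0 0"

```text
t: 25.4
tcp_pos: [443.2, 270.2, 248.4]
tool_rot: [[0.001, 1.0, -0.001], [1.0, -0.001, -0.0], [-0.0, -0.001, -1.0]]
contact_force: [-0.9, 0.7, -1.0]
width: 32.9
finger_force: 39.9
```

Call:
drive_tool --pt "-0.0106 0.0057 0 0 0 0" --pt "-0.021 0.0114 0 0 0 0" --pt "-0.021 0.0114 0 0 0 0" --pt "-0.021 0.0114 0 0 0 0" --pt "-0.021 0.0114 0 0 0 0" --pt "-0.021 0.0114 0 0 0 0" --pt "-0.021 0.0114 0 0 0 0" --pt "-0.021 0.0114 0 0 0 0" --pt "-0.021 0.0114 0 0 0 0" --pt "-0.021 0.0114 0 0 0 0"

```text
t: 26.23
tcp_pos: [551.6, 68.8, 247.5]
tool_rot: [[0.001, 1.0, -0.002], [1.0, -0.001, -0.0], [-0.0, -0.002, -1.0]]
contact_force: [-0.0, 1.4, 0.3]
width: 33.9
finger_force: 39.9
```

Call:
drive_tool --pt "-0.021 0.0114 0 0 0 0" --pt "-0.021 0.0114 0 0 0 0" --pt "-0.021 0.0114 0 0 0 0" --pt "-0.021 0.0114 0 0 0 0" --pt "-0.021 0.0114 0 0 0 0" --pt "-0.021 0.0114 0 0 0 0" --pt "-0.021 0.0114 0 0 0 0" --pt "-0.021 0.0114 0 0 0 0" --pt "-0.011 0.0054 0 0 0 0" --pt "0 0 0 0 0 0"

```text
t: 27.07
tcp_pos: [648.5, -111.2, 247.4]
tool_rot: [[0.003, 1.0, -0.002], [1.0, -0.003, -0.0], [-0.0, -0.002, -1.0]]
contact_force: [-0.8, -0.4, -1.0]
width: 33.1
finger_force: 39.9
```

Call:
drive_tool --pt "0 0 0.015 0 0 0" --pt "0 0 0.02 0 0 0" --pt "0 0 0.02 0 0 0" --pt "0 0 0.02 0 0 0" --pt "0 0 0.02 0 0 0" --pt "0 0 0.02 0 0 0" --pt "0 0 0.01 0 0 0" --pt "0 0 0.005 0 0 0" --pt "0 0 0 0 0 0" --pt "0 0 0 0 0 0"

```text
t: 27.9
tcp_pos: [648.4, -108.3, 119.5]
tool_rot: [[0.001, 1.0, 0.0], [1.0, -0.001, -0.0], [-0.0, 0.0, -1.0]]
contact_force: [0.4, -0.9, -0.7]
width: 32.8
finger_force: 39.9
```

Call:
drive_tool --pt "0 0 0.01 0 0 0" --pt "0 0 0.01 0 0 0" --pt "0 0 0.007 0 0 0" --pt "0 0 0.004 0 0 0" --pt "0 0 0.003 0 0 0" --pt "0 0 0.0015 0 0 0" --pt "0 0 0.001 0 0 0" --pt "0 0 0.0005 0 0 0" --pt "0 0 0 0 0 0" --pt "0 0 0 0 0 0"

```text
t: 28.73
tcp_pos: [648.1, -108.5, 82.5]
tool_rot: [[0.001, 1.0, -0.0], [1.0, -0.001, -0.0], [-0.0, -0.0, -1.0]]
contact_force: [-2.6, 0.7, 6.1]
width: 32.7
finger_force: 40.7
```

Call:
drive_tool --pt "0 0 0 0 0 0" --pt "0 0 0 0 0 0" --pt "0 0 0 0 0 0" --pt "0 0 0 0 0 0" --pt "0 0 0 0 0 0" --pt "0 0 0 0 0 0" --pt "0 0 0 0 0 0" --pt "0 0 0 0 0 0" --pt "0 0 0 0 0 0" --pt "0 0 0 0 0 0" --gripper 0.085

```text
t: 29.57
tcp_pos: [648.2, -108.4, 82.0]
tool_rot: [[0.001, 1.0, -0.0], [1.0, -0.001, 0.0], [0.0, -0.0, -1.0]]
contact_force: [-0.5, 0.8, 0.5]
width: 85.0
finger_force: 0.0
```

Call:
drive_tool --pt "0 0 -0.015 0 0 0" --pt "0 0 -0.02 0 0 0" --pt "0 0 -0.025 0 0 0" --pt "0 0 -0.025 0 0 0" --pt "0 0 -0.025 0 0 0" --pt "0 0 -0.025 0 0 0" --pt "0 0 -0.02 0 0 0" --pt "0 0 -0.01 0 0 0" --pt "0 0 0 0 0 0" --pt "0 0 0 0 0 0"

```text
t: 30.4
tcp_pos: [648.1, -108.4, 246.6]
tool_rot: [[0.001, 1.0, 0.0], [1.0, -0.001, 0.0], [0.0, 0.0, -1.0]]
contact_force: [-0.3, 0.3, 0.0]
width: 84.7
finger_force: 0.0
```

Call:
drive_tool --pt "0.004 -0.0224 0.005 0 0 0" --pt "0.0041 -0.0231 0.01 0 0 0" --pt "0.0041 -0.0231 0.013 0 0 0" --pt "0.0041 -0.0231 0.013 0 0 0" --pt "0.0041 -0.0231 0.013 0 0 0" --pt "0.0041 -0.0231 0.013 0 0 0" --pt "0.0041 -0.0231 0.013 0 0 0" --pt "0.0041 -0.0231 0.01 0 0 0" --pt "0 0 0 0 0 0" --pt "0 0 0 0 0 0"

```text
t: 31.23
tcp_pos: [462.0, -75.1, 155.5]
tool_rot: [[0.001, 1.0, -0.004], [1.0, -0.001, 0.001], [0.001, -0.004, -1.0]]
contact_force: [0.0, -0.6, 0.4]
width: 85.3
finger_force: 0.0
```

Descend 104 mm to about z 51.

Call:
drive_tool --pt "0 0 0.014 0 0 0" --pt "0 0 0.015 0 0 0" --pt "0 0 0.015 0 0 0" --pt "0 0 0.015 0 0 0" --pt "0 0 0.015 0 0 0" --pt "0 0 0.015 0 0 0" --pt "0 0 0.01 0 0 0" --pt "0 0 0.004 0 0 0" --pt "0 0 0 0 0 0" --pt "0 0 0 0 0 0"

```text
t: 32.07
tcp_pos: [464.4, -75.6, 54.1]
tool_rot: [[0.001, 1.0, -0.0], [1.0, -0.001, 0.0], [0.0, -0.0, -1.0]]
contact_force: [0.6, -0.3, -0.1]
width: 85.3
finger_force: 0.0
```

Call:
drive_tool --pt "0 0 0 0 0 0" --pt "0 0 0 0 0 0" --pt "0 0 0 0 0 0" --pt "0 0 0 0 0 0" --pt "0 0 0 0 0 0" --pt "0 0 0 0 0 0" --pt "0 0 0 0 0 0" --pt "0 0 0 0 0 0" --pt "0 0 0 0 0 0" --pt "0 0 0 0 0 0" --gripper 0.028

```text
t: 32.9
tcp_pos: [464.3, -75.6, 54.4]
tool_rot: [[0.001, 1.0, 0.001], [1.0, -0.001, -0.0], [-0.0, 0.001, -1.0]]
contact_force: [-0.7, 0.2, 7.5]
width: 33.1
finger_force: 38.8
```

Call:
drive_tool --pt "0 0 -0.015 0 0 0" --pt "0 0 -0.025 0 0 0" --pt "0 0 -0.03 0 0 0" --pt "0 0 -0.03 0 0 0" --pt "0 0 -0.03 0 0 0" --pt "0 0 -0.03 0 0 0" --pt "0 0 -0.02 0 0 0" --pt "0 0 0 0 0 0" --pt "0 0 0 0 0 0" --pt "0 0 0 0 0 0"

```text
t: 33.73
tcp_pos: [463.6, -75.4, 233.4]
tool_rot: [[0.001, 1.0, -0.001], [1.0, -0.001, 0.0], [0.0, -0.001, -1.0]]
contact_force: [0.5, -0.4, -1.9]
width: 33.3
finger_force: 40.1
```

Call:
drive_tool --pt "0.0031 0.0104 0 0 0 0" --pt "0.0062 0.0208 0 0 0 0" --pt "0.0062 0.0208 0 0 0 0" --pt "0.0062 0.0208 0 0 0 0" --pt "0.0062 0.0208 0 0 0 0" --pt "0.0062 0.0208 0 0 0 0" --pt "0.0062 0.0208 0 0 0 0" --pt "0.0062 0.0208 0 0 0 0" --pt "0.0033 0.0102 0 0 0 0" --pt "0 0 0 0 0 0"

```text
t: 34.57
tcp_pos: [632.1, -25.0, 232.3]
tool_rot: [[0.0, 1.0, -0.001], [1.0, -0.0, 0.0], [0.0, -0.001, -1.0]]
contact_force: [-1.5, -0.2, -1.8]
width: 33.1
finger_force: 40.1
```

Call:
drive_tool --pt "0 0 0.015 0 0 0" --pt "0 0 0.02 0 0 0" --pt "0 0 0.02 0 0 0" --pt "0 0 0.02 0 0 0" --pt "0 0 0.02 0 0 0" --pt "0 0 0.02 0 0 0" --pt "0 0 0.01 0 0 0" --pt "0 0 0.005 0 0 0" --pt "0 0 0 0 0 0" --pt "0 0 0 0 0 0"

```text
t: 35.4
tcp_pos: [630.5, -26.0, 104.5]
tool_rot: [[0.001, 1.0, 0.0], [1.0, -0.001, -0.0], [-0.0, 0.0, -1.0]]
contact_force: [0.3, 0.3, -1.4]
width: 33.6
finger_force: 40.1
```

Call:
drive_tool --pt "0 0 0.01 0 0 0" --pt "0 0 0.01 0 0 0" --pt "0 0 0.007 0 0 0" --pt "0 0 0.004 0 0 0" --pt "0 0 0.003 0 0 0" --pt "0 0 0.0015 0 0 0" --pt "0 0 0.001 0 0 0" --pt "0 0 0.0005 0 0 0" --pt "0 0 0 0 0 0" --pt "0 0 0 0 0 0"

```text
t: 36.23
tcp_pos: [630.3, -25.9, 67.5]
tool_rot: [[0.001, 1.0, -0.0], [1.0, -0.001, -0.0], [-0.0, -0.0, -1.0]]
contact_force: [-3.3, 0.4, 5.1]
width: 32.9
finger_force: 40.8
```

Call:
drive_tool --pt "0 0 0 0 0 0" --pt "0 0 0 0 0 0" --pt "0 0 0 0 0 0" --pt "0 0 0 0 0 0" --pt "0 0 0 0 0 0" --pt "0 0 0 0 0 0" --pt "0 0 0 0 0 0" --pt "0 0 0 0 0 0" --pt "0 0 0 0 0 0" --pt "0 0 0 0 0 0" --gripper 0.085

```text
t: 37.07
tcp_pos: [630.4, -25.9, 67.0]
tool_rot: [[0.001, 1.0, 0.0], [1.0, -0.001, -0.0], [-0.0, 0.0, -1.0]]
contact_force: [-0.3, -0.5, 0.7]
width: 84.9
finger_force: 0.0
```

Call:
drive_tool --pt "0 0 -0.015 0 0 0" --pt "0 0 -0.02 0 0 0" --pt "0 0 -0.025 0 0 0" --pt "0 0 -0.025 0 0 0" --pt "0 0 -0.025 0 0 0" --pt "0 0 -0.025 0 0 0" --pt "0 0 -0.025 0 0 0" --pt "0 0 -0.025 0 0 0" --pt "0 0 0 0 0 0" --pt "0 0 0 0 0 0"

```text
t: 37.9
tcp_pos: [631.1, -26.0, 253.5]
tool_rot: [[0.001, 1.0, 0.003], [1.0, -0.001, -0.0], [-0.0, 0.003, -1.0]]
contact_force: [0.9, -0.4, -1.1]
width: 85.1
finger_force: 0.0
```

Call:
drive_tool --pt "-0.02 -0.01 -0.01 0 0 0" --pt "-0.025 -0.015 0 0 0 0" --pt "-0.025 -0.015 0 0 0 0" --pt "-0.025 -0.015 0 0 0 0" --pt "-0.025 -0.015 0 0 0 0" --pt "-0.025 -0.015 0 0 0 0" --pt "-0.025 -0.015 0 0 0 0" --pt "-0.025 -0.01 0 0 0 0" --pt "0 0 0 0 0 0" --pt "0 0 0 0 0 0"

```text
t: 38.73
tcp_pos: [519.2, -221.7, 260.9]
tool_rot: [[0.003, 1.0, -0.001], [1.0, -0.003, 0.001], [0.001, -0.001, -1.0]]
contact_force: [0.4, 0.7, -0.3]
width: 85.4
finger_force: 0.0
```

```bash
python3 -c "
from h import *
wshot('w7');cv2.imwrite('pics/s7.png',cv2.resize(viewer.capture('scene'),(800,600),interpolation=cv2.INTER_CUBIC))"
```

```text
38.7333 [ 519.2 -221.7  260.9] [[0.003, 1.0, -0.001], [1.0, -0.003, 0.001], [0.001, -0.001, -1.0]] [-0.46  0.36  1.79  0.    1.   -0.45]
```

View pics/w7.png

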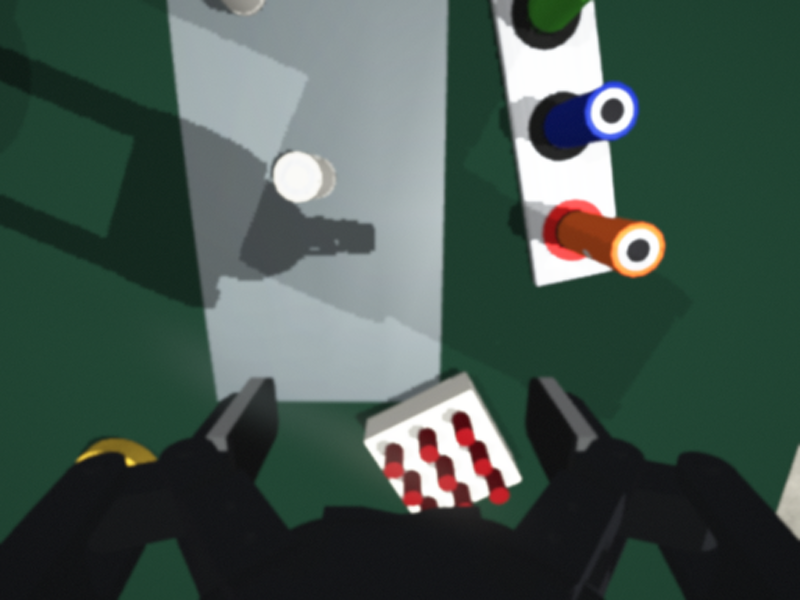

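View pics/s7.png

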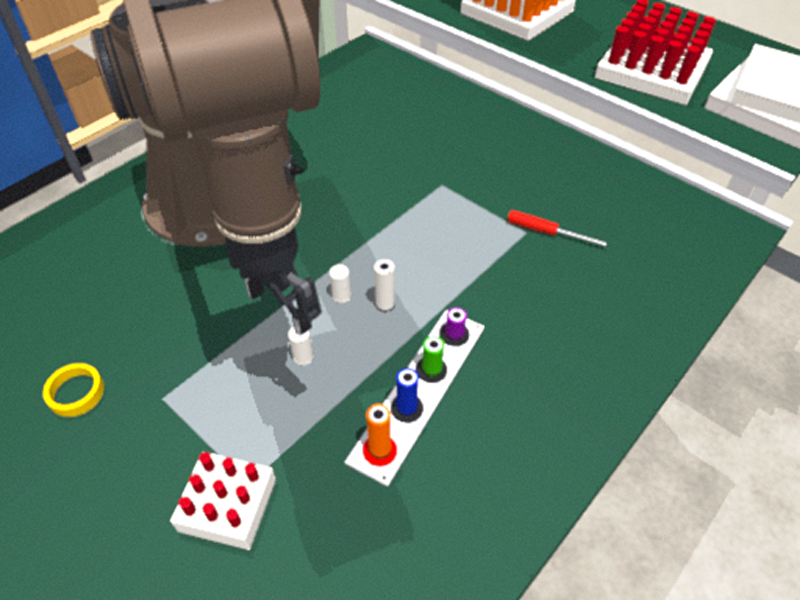

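The scene shows orange (378,411), blue (407,377), green (434,345) and purple (457,315), all upright on their seats. The tray, screwdriver and white pieces are unmoved. I'll run one numeric check.

```bash
python3 -c "
from h import *
from bench import job
m=dict(np.load('pics/w7.npz'));S=viewer.camera_model('scene');f=lambda p:[(v+.5)/1.5625-.5 for v in p]
b=plane(m,f((613,111)),99)[:2]-[648.1,-108.4];o=plane(m,f((638,250)),117)[:2]-[666.5,-191.5]
P=lambda p,z:plane(S,f(p),z)[:2]
print(b,o,[P(*q)-c for q,c in [(((434,345),81),[629.8,-25.6]),(((457,315.5),63),[611.2,57.4]),(((407,377),99),[648.1,-108.4])]])
if max(np.linalg.norm(b),np.linalg.norm(o))<5: print(job.hand_in())
"
```

```text
[ 1.47364667 -0.48456499] [ 0.81898364 -0.32883092] [array([ 5.14155184, -0.80199092]), array([ 5.46943978, -0.48060522]), array([ 2.5061743 , -0.82311666])]
the job is handed in; nothing more can be done
None
```

The job is handed in: orange is on the red seat, followed by blue, green and purple at the far end, all upright and released. The wrist camera put orange, blue and purple within about 2 mm of their seat centres. Green was checked only in the scene view, about 5 mm off, and that view read purple 5 mm off too. The screwdriver and foam tray look unmoved, and I have not seen the judge's result.

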